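# Try two screw lids on a threaded neck gauge

## Task

One of these two white screw lids has a double liner and will not close. Try them on the threaded neck gauge, without forcing (the sprung neck may give a little, but never turn its pointer as far as the side marks, and do not press hard): leave the lid that turns fully home, its rim down on the gauge's shoulder, screwed on the gauge, and lay the one that stops short the right way up in the black reject pan. Leave the bottle, the cup and the spatula alone.

Things in the scene. Friction and masses are not known exactly. Their poses are not given: they have to be found in the camera images.
- lid_1_grip (a point): White ribbed plastic screw lid, skirt down: 68 mm across, 27 mm high to its flat top, on which stands a grip bar 54 long x 14 wide x 24 mm high. Point: on the lid's axis in the bar, 39 mm above the rim, 12 mm below the bar's top; x along the bar, z up. 0.09 to 0.14 kg. Either lid may hold the double liner (out of sight inside); that one stops on the gauge with a 3.5 mm gap under its rim.
- lid_2_grip (a point): The other white ribbed plastic screw lid, skirt down: 68 mm across, 27 mm high to its flat top, on which stands a grip bar 54 long x 14 wide x 24 mm high. Point: on the lid's axis in the bar, 39 mm above the rim, 12 mm below the bar's top; x along the bar, z up. 0.09 to 0.14 kg. Either lid may hold the double liner (out of sight inside); that one stops on the gauge with a 3.5 mm gap under its rim.
- lid_1_rim (a point): Centre of that lid's open lower rim, axes as above. Bore 59 mm; four round lugs 3.5 mm thick stick 4 mm inward at 0, 90, 180 and 270 deg from x, centred 8 mm above the rim.
- lid_2_rim (a point): The same point of the other lid, which is made alike.
- neck_seat (a point): Axis of the gauge's threaded steel neck at the level of its shoulder, a flat disc 80 mm across, 35 mm above the bench, on which a lid's rim sits when home (the lid's grip point is then 39 mm above this). z up, x towards the brass pointer. The right lid is home about 70 deg clockwise after the start (see neck_top) and tightens within 15 to 30 deg more; the wrong one stops sinking about 35 deg after it and tightens within 20 to 30 deg more (the neck's give included).
- neck_top (a point): Top of the neck, 20 mm above the shoulder, 48 mm diameter, coned to 43 at the top; axes as neck_seat. Right-hand four-start thread, lead 32 mm, play 1 mm, 56 mm over the ridges; the ridges' upper ends are at 0, 90, 180, 270 deg from x. Start: set a lid down with its x 15 deg anticlockwise of the neck's x (plus any quarter turns): its lugs rest on the ridges, rim 6 mm above the shoulder. Clockwise screws it down.
- neck (a joint): Twist of the neck in its base against a torsion spring, 1.0 N m per rad (rad; 0 free, anticlockwise from above positive, so tightening makes it negative). A brass pointer on the neck faces the white centre mark at 0; the side marks are at +-0.4 rad, the most allowed. Pressed lightly (2 to 8 N), lids run at under 0.16 N m; a jam climbs past 0.2.
- gauge: Fixed dark steel base of the gauge, 120 x 120 x 22 mm, origin under its centre; it carries the neck. z up, and x as the neck's at zero twist. Force between a lid and the gauge above 60 N counts as forcing.
- pan: Fixed shallow black reject pan, 170 (x) x 150 (y) x 28 mm, walls and floor 4 mm, origin at the underside's centre, z up.
- sauce_bottle: Bystander: yellow bottle with a red cap, 60 mm diameter, 180 mm high, origin under its centre.
- dressing_cup: Bystander: small steel cup, 72 mm across, 60 mm high, origin under its centre.
- spatula: Bystander: spatula lying flat on the bench beyond the gauge, origin beneath it, x along its length.
Not all that is in view belongs to the job. Leave any orange look-alike of the part that bears lid_2_grip alone. Leave any red look-alike of the part that bears lid_1_grip alone.

How it is judged:
By the outcome, as a careful person would: the job done as asked, in the order asked, and still so for the second after the job is handed in, with the robot touching nothing.
It also fails if it takes over 72 s, if anything falls off the work surface, if the arm or the gripper's body presses on something with over 40 N, if the wrist force passes 120 N, or if a joint passes its speed limit or range.

## Robot

A 6-joint arm with a two-finger parallel gripper is mounted at the origin on the work surface. World frame = base frame: x ahead of the robot, y to its left, z up, the work surface at z = 0. Lengths are in mm, angles in rad, forces in N, time in s.
With the tool pointing down it reaches from about 400 to 925 mm from the base axis. Payload 12.5 kg.
Tool frame: the origin (TCP) lies between the finger pads; the fingertips stand 25 mm ahead of it and the grasp point (between the pads) lies 6 mm ahead of it; z points along the fingers, y is the line along which they close (so a half turn about z gives the same grasp; the last joint's range is limited). The gripper opens to 95 mm and grips with 3 to 60 N. Pads are 20 mm wide; open, the fingers measure 119 mm over their backs; the gripper's body (75 mm by 180 mm) begins 59 mm behind the grasp point.
Start: joints at [-1.355, 0.491, 1.559, -0, 1.092, -0.106], TCP at [197.694, -592.926, 239.661] pointing down, gripper open.
Joint ranges: [-3.1, 3.1], [-0.84, 2.19], [0.05, 2.79], [-1.13, 4.28], [0.06, 2.93], [-2.69, 2.69]. Speed limits (rad/s): [2.22, 2.22, 2.79, 3.14, 3.14, 3.14].

## Interface

Orientations are given as [roll, pitch, yaw] about the fixed x, y, z axes, in that order (R = Rz(yaw) Ry(pitch) Rx(roll)).
In Python, from cell import state, read_camera, job_done, cut_out gives the robot as it stands. The module is installed in compiled form; this text tells all that it offers.
- The arm moves only by the tool jog_arm, never from a script. Its argument "motion" is a list of rows, each a list of 2 entries, a list of its own where there are three numbers: the shift along the tool's x, y, z in mm, then the turn about the tool's z in rad. A call has 1 to 5 rows; each row is the pose to reach, as a shift and turn from the pose commanded when the call began, along the tool's axes at that moment; what a row does not reach only later rows make up. A row lasts 1/10 s, in which the tool goes at most 50 mm and 8.59 degrees, less where a joint would pass 70% of its speed; a pose out of reach is approached as far as the arm can. A call with a gripper value outside its range is refused whole. "grip" is the closure, from 0 (fully open) to 1 (shut), set as the call begins (left out, the last holds). The fingers move at their own pace and stop on an object; the grip force is fixed at half the most. Time passes only in rows, so rows that repeat a pose let the fingers close. It gives the time, the measured TCP pose, the force, the opening and the grip force at its end, in the units of the state.
- state(): the state, without advancing time (a new reading comes with each control period).
- read_camera(name): name is "scene" or "top" or "wrist"; returns a dict with "img" (420x560x3 uint8, blue, green, red), "vertical_fov" (degrees; the focal length in pixels is half the picture's height over the tangent of half this angle, whatever the lens; pixels are square), "cx", "cy" (the principal point, pixels), "extrinsics" (4x4, takes a point from camera to world coordinates). Camera axes: x right, y up, looking along -z (the intrinsics and any distortion apply to the point x, -y, -z); pixel columns grow to the right and rows downward; lengths in mm; the calibration is good to about 2 mm. A picture is of the moment at which its call begins. There is no depth.
- job_done(): hands the job in; it is judged then, once.
Trained networks look in a picture, given as the dict that the camera call returned (one of the last four; its "shot" number tells which), for a name from the list of things; names that differ only in an ending like _2 or _b are one class to them, and where a whole thing is asked for, a point or a joint stands for the part that bears it (a point fixed in the world has none). Each returns a list of dicts, best first, with "p" (0 to 1); they miss things now and then, are a little off and sometimes report something else, mostly with a low value. They report only what shows in the picture. A call takes as long as a camera call. They do not tell look-alikes from the thing itself.
- cut_out(name, picture): "region" (420x560 bool, what is visible of it) and "box" ([left, top, right, bottom] in pixels, round what is visible of it).
The state is a dict: "t": time; "joints": joint angles; "qvel": joint speeds; "tau": joint torques, N m; "eef_pos": TCP position; "tcp_rot": TCP orientation; "ft_force": force on the tool from outside, world axes, zero at the start; "moment": the same for the moment, N m; "opening": opening from 0.0 (shut) to 1.0 (fully open); "grip_force": force on a finger pad.
Only numpy, scipy, OpenCV 4.12 (cv2) and the standard library are available. Lean on these libraries where they do the work, as an engineer would, in place of code of your own. Each camera call takes 0.05 s, during which the arm holds its last target. There are 200 camera calls.

## Working session

There is one attempt and no reset: what is moved stays moved. The work goes in short steps, Python scripts to look and compute and a tool call to move; the robot and the scene stay as the last step left them, time stands still between calls to the robot, and variables do not carry over. Pictures are saved under pics/ and viewed, at most 10 in all, crops included, and the job is handed in when it is done.

Besides the shell and the picture viewer there is one more tool, called by a JSON object that holds its "op" and its "data". jog_arm: Moves the arm, as the interface text tells. Its arguments: {"type":"object","properties":{"motion":{"type":"array"},"grip":{"type":"number"}},"required":["motion"]}

```bash
mkdir -p pics; cat > h.py <<'E'
import numpy as np, cv2
from cell import state, read_camera, job_done, cut_out
def K(c):
    f=c["img"].shape[0]/2/np.tan(np.radians(c["vertical_fov"])/2); return f,c["cx"],c["cy"]
def ray(c,u,v):
    f,cx,cy=K(c);E=np.array(c["extrinsics"])
    d=E[:3,:3]@np.array([(u-cx)/f,-(v-cy)/f,-1.]);return E[:3,3],d
def at_z(c,u,v,z):
    o,d=ray(c,u,v);return o+d*(z-o[2])/d[2]
def proj(c,p):
    f,cx,cy=K(c);E=np.array(c["extrinsics"]);q=E[:3,:3].T@(np.array(p,float)-E[:3,3])
    return np.array([cx+f*q[0]/-q[2],cy-f*q[1]/-q[2]])
E
python3 - <<'E'
from h import *
ims=[]
for n in ("scene","top"):
    c=read_camera(n);cv2.imwrite(f"pics/{n}0.png",c["img"]);
    print(n,c.keys(),c["vertical_fov"],c["cx"],c["cy"],np.round(c["extrinsics"],3).tolist())
    for nm in ("lid_1_grip","neck","gauge","pan","sauce_bottle","dressing_cup","spatula"):
        for r in cut_out(nm,c):
            if r["p"]>.2: print(nm,round(r["p"],2),r["box"],int(r["region"].sum()))
s=state();print({k:np.round(v,3).tolist() for k,v in s.items()})
E
```

```text
scene dict_keys(['img', 'vertical_fov', 'cx', 'cy', 'extrinsics', 'shot']) 53.79226698108058 276.7493048517034 201.68162960787208 [[-0.83, -0.391, 0.398, 967.259], [0.557, -0.608, 0.566, 589.061], [0.02, 0.691, 0.722, 840.085], [0.0, 0.0, 0.0, 1.0]]
lid_1_grip 0.88 [348.9, 325.6, 384.0, 363.1] 1028
lid_1_grip 0.7 [309.3, 291.3, 343.8, 331.5] 858
neck 0.68 [272.4, 197.2, 306.1, 220.9] 623
gauge 0.96 [262.5, 196.2, 318.2, 239.6] 1735
pan 0.88 [202.5, 137.6, 272.4, 185.3] 2218
pan 0.46 [264.0, 195.7, 319.7, 239.1] 1692
sauce_bottle 0.94 [156.5, 105.1, 182.6, 165.5] 989
dressing_cup 0.86 [256.5, 111.4, 276.6, 137.6] 475
spatula 0.61 [128.4, 227.9, 242.7, 253.9] 1106
top dict_keys(['img', 'vertical_fov', 'cx', 'cy', 'extrinsics', 'shot']) 49.460444419223975 279.9992595391892 208.37511050708656 [[-0.017, 0.999, -0.039, 493.319], [-1.0, -0.017, -0.004, 6.975], [-0.005, 0.039, 0.999, 1300.893], [0.0, 0.0, 0.0, 1.0]]
lid_1_grip 0.76 [137.3, 184.0, 160.4, 209.2] 489
lid_1_grip 0.69 [170.9, 179.8, 198.5, 203.6] 461
neck 0.8 [269.8, 207.1, 295.2, 237.8] 628
gauge 0.95 [259.7, 196.5, 306.7, 250.3] 1817
pan 0.57 [349.3, 184.2, 406.9, 248.1] 3370
sauce_bottle 0.92 [412.2, 146.8, 454.4, 173.4] 704
dressing_cup 0.68 [401.1, 264.2, 429.2, 287.2] 575
spatula 0.63 [277.9, 81.6, 327.7, 177.0] 1026
spatula 0.35 [412.1, 143.3, 451.3, 175.3] 709
{'t': 0.8, 'joints': [-1.355, 0.491, 1.559, 0.0, 1.092, -0.106], 'qvel': [0.001, 0.0, -0.001, 0.0, 0.002, -0.002], 'tau': [0.001, -61.241, -25.842, 0.069, 0.044, -0.0], 'eef_pos': [197.685, -592.921, 239.668], 'tcp_rot': [3.142, 0.0, 0.322], 'ft_force': [0.453, -0.143, 0.713], 'moment': [0.048, -0.044, -0.05], 'grip_force': 0.0, 'opening': 0.995}
```

View pictures.

View pics/scene0.png

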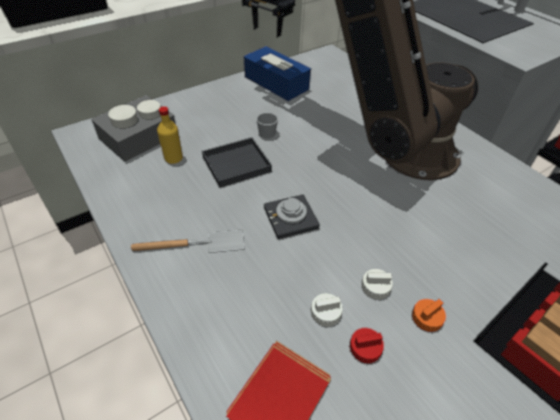

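View pics/top0.png

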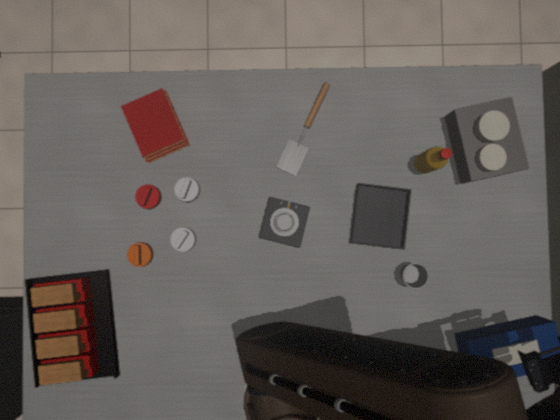

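Scene: white lids at (377,283) and (327,308); look-alikes red (367,345) and orange (430,315). In the top view, whites at (187,189) and (183,239), red (148,196), orange (140,254), gauge (284,222) with the pointer at (289,204), pan (380,216). The white ones are my lids.

```bash
python3 - <<'E'
from h import *
c=read_camera("top");s=read_camera("scene")
print("base check", [np.round(at_z(c,u,v,z),1).tolist() for u,v,z in [(187,189,27),(183,239,27),(284.5,222,35),(380,216,0),(289,204,35)]])
for n,(u,v) in {"A":(187,189),"B":(183,239)}.items():
    g=cv2.cvtColor(c["img"],cv2.COLOR_BGR2GRAY)
    P=at_z(c,u,v,27)
    for z in (0,27,51): print(n,"z",z,"top uv",np.round(proj(c,[*P[:2],z]),1),"scene uv",np.round(proj(s,[*P[:2],z]),1))
P=at_z(c,284.5,222,35);print("neck in scene",proj(s,P)); P=at_z(c,380,216,0);print("pan in scene",proj(s,P))
a=cv2.resize(c["img"][160:265,120:225],None,fx=5,fy=5,interpolation=cv2.INTER_CUBIC)
b=cv2.resize(c["img"][180:260,245:325],(525,525),interpolation=cv2.INTER_CUBIC)
cv2.imwrite("pics/crop1.png",np.hstack([a,b])[:, :1050][:, :])
m=np.hstack([a,b]);cv2.imwrite("pics/crop1.png",cv2.resize(m,(800,400),interpolation=cv2.INTER_AREA))
E
```

```text
base check [[602.3, 271.8, 27.0], [462.5, 284.3, 27.0], [505.0, 0.2, 35.0], [517.8, -272.5, 0.0], [554.8, -13.2, 35.0]]
A z 0 top uv [189.  189.8] scene uv [325.3 310.7]
A z 27 top uv [187. 189.] scene uv [326.6 304.6]
A z 51 top uv [185.2 188.3] scene uv [327.8 298.9]
B z 0 top uv [185.1 238.7] scene uv [374.8 285.4]
B z 27 top uv [183. 239.] scene uv [377.  279.1]
B z 51 top uv [181.1 239.2] scene uv [379.1 273.2]
neck in scene [291.54695808 208.48302239]
pan in scene [236.43917136 163.15656748]
```

View pics/crop1.png

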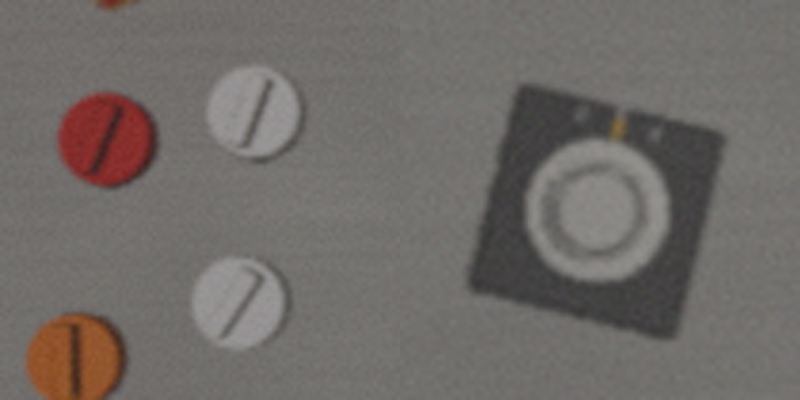

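The crop confirms two white ribbed lids (crop pixels (254,112) and (239,302)), red (108,140) and orange (75,358) beside them, and the brass pointer at (620,125). Going over lid A (far white) first.

{"op": "jog_arm", "data": {"motion": [[[164, -173, 0], 0], [[164, -173, 0], 0], [[164, -173, 0], 0], [[164, -173, 0], 0], [[164, -173, 0], 0]], "grip": 0}}

```text
t: 1.4
eef_pos: [299.1, -374.5, 239.9]
tcp_rot: [3.141, -0.0, 0.322]
ft_force: [0.0, -0.2, 0.6]
opening: 1.003
grip_force: 0.0
```

{"op": "jog_arm", "data": {"motion": [[[164, -173, 0], 0], [[164, -173, 0], 0], [[164, -173, 0], 0], [[164, -173, 0], 0], [[164, -173, 0], 0]]}}

```text
t: 1.9
eef_pos: [400.0, -158.6, 239.9]
tcp_rot: [3.141, -0.0, 0.323]
ft_force: [-0.1, -0.3, 1.3]
opening: 0.998
grip_force: 0.0
```

{"op": "jog_arm", "data": {"motion": [[[164, -173, 0], 0], [[164, -173, 0], 0], [[164, -173, 0], 0], [[164, -173, 0], 0], [[164, -173, 0], 0]]}}

```text
t: 2.4
eef_pos: [501.0, 57.7, 239.8]
tcp_rot: [3.141, -0.001, 0.323]
ft_force: [0.5, -0.0, 0.0]
opening: 0.998
grip_force: 0.0
```

```bash
cat >> h.py <<'E'
def togo(P,yaw,s=None):
    s=s or state();p=np.array(s["eef_pos"]);y=s["tcp_rot"][2];d=np.array(P,float)-p;c,n=np.cos(y),np.sin(y)
    t=(y-yaw+np.pi)%(2*np.pi)-np.pi
    return np.round([d[0]*c+d[1]*n,d[0]*n-d[1]*c,-d[2]],1).tolist(),round(t,3)
E
python3 - <<'E'
from h import *
s=state();print({k:np.round(s[k],3).tolist() for k in("t","joints","eef_pos","tcp_rot")});print(togo([602,272,240],-.37))
E
```

```text
{'t': 2.4, 'joints': [-0.016, 0.32, 1.849, 0.0, 0.972, 1.231], 'eef_pos': [501.035, 57.714, 239.805], 'tcp_rot': [3.141, -0.001, 0.323]}
([163.8, -171.2, -0.2], np.float64(0.693))
```

```bash
python3 - <<'E'
from h import *
c=read_camera("wrist");np.savez("w_neck.npz",**{k:c[k] for k in c});cv2.imwrite("pics/w1.png",c["img"])
print(c["vertical_fov"],c["cx"],c["cy"],np.round(c["extrinsics"],3).tolist())
for nm in("neck","gauge"):
    for r in cut_out(nm,c): print(nm,round(r["p"],2),r["box"])
E
```

```text
65.28634205779932 281.0487824715968 207.39472692299222 [[0.317, 0.917, 0.241, 569.525], [-0.948, 0.306, 0.082, 80.959], [0.001, -0.255, 0.967, 384.691], [0.0, 0.0, 0.0, 1.0]]
neck 0.89 [293.5, 161.7, 368.5, 235.8]
neck 0.65 [69.9, 0.0, 150.5, 65.2]
gauge 0.94 [258.8, 124.4, 399.7, 264.5]
```

{"op": "jog_arm", "data": {"motion": [[[164, -171, 0], 0.14], [[164, -171, 0], 0.28], [[164, -171, 0], 0.42], [[164, -171, 0], 0.56], [[164, -171, 0], 0.69]]}}

```text
t: 3.05
eef_pos: [602.6, 270.2, 239.6]
tcp_rot: [3.141, -0.0, -0.374]
ft_force: [0.7, -0.4, -0.5]
opening: 0.998
grip_force: 0.0
```

```bash
python3 - <<'E'
from h import *
c=read_camera("wrist");s=state();np.savez("w_A.npz",**{k:c[k] for k in c});a=cv2.imread("pics/w1.png")
cv2.imwrite("pics/w12.png",cv2.resize(np.hstack([a,c["img"]]),(800,300),interpolation=cv2.INTER_AREA))
print(np.round(s["eef_pos"],1),np.round(s["tcp_rot"],3),np.round(c["extrinsics"],3).tolist())
for r in cut_out("lid_1_grip",c): print(round(r["p"],2),r["box"])
E
```

```text
[604.  274.  239.1] [-3.14  -0.    -0.383] [[-0.366, 0.9, 0.237, 669.931], [-0.931, -0.354, -0.093, 244.375], [0.0, -0.255, 0.967, 384.434], [0.0, 0.0, 0.0, 1.0]]
0.91 [246.9, 155.7, 310.5, 218.2]
0.21 [470.9, 123.0, 557.9, 232.6]
```

View pics/w12.png

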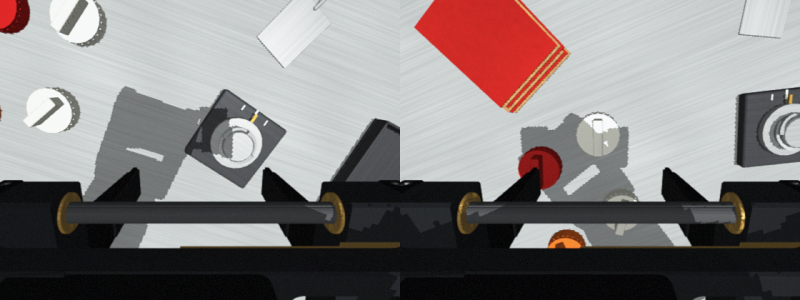

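Left half: gauge with pointer, near (620,345 of 560-px scale → about (335,193) full-res), lids at left. Right half: lid A in the arm's shadow at about (280,187) full-res, red lid left of it. Fitting silhouettes now.

```bash
cat >> h.py <<'E'
from scipy.optimize import minimize
T=np.linspace(0,2*np.pi,48,endpoint=False)
def circ(r,z): return np.c_[r*np.cos(T),r*np.sin(T),0*T+z]
def box(a,b,z): return np.array([[i*a/2,j*b/2,z] for i,j in((1,1),(-1,1),(-1,-1),(1,-1))])
LID=[circ(34,0),circ(34,27),box(54,14,51)]
GAU=[box(120,120,0),box(120,120,22),circ(40,35),circ(21.5,55)]
def place(X,x,y,a,z0=0):
    c,s=np.cos(a),np.sin(a);return X@np.array([[c,s,0],[-s,c,0],[0,0,1]])+[x,y,z0]
def pj(c,X): return np.array([proj(c,p) for p in X])
def fit(c,reg,parts,x0,z0=0):
    S=8;reg=reg.astype(np.float32)
    def cost(q):
        m=np.zeros(reg.shape,np.uint8)
        h=cv2.convexHull(pj(c,place(np.vstack(parts),*q,z0)).astype(np.float32))
        M=np.zeros((reg.shape[0]*2,reg.shape[1]*2),np.uint8)
        cv2.fillConvexPoly(M,np.round((h*2+.5)*16).astype(np.int32),255,cv2.LINE_AA,4)
        m=cv2.resize(M,reg.shape[::-1],interpolation=cv2.INTER_AREA)/255.
        return 1-np.minimum(m,reg).sum()/np.maximum(m,reg).sum()
    x0=np.array(x0,float)
    r=minimize(cost,x0,method="Nelder-Mead",options=dict(initial_simplex=np.vstack([x0]+[x0+d for d in np.diag([8,8,.15])]),xatol=.05,fatol=1e-4))
    return r.x,1-r.fun
def draw(img,c,parts,q,z0=0,col=(0,0,255),k=4,o=(0,0)):
    for X in parts: cv2.polylines(img,[np.round(((pj(c,place(X,*q,z0))-o+.5)*k-.5)*8).astype(np.int32)],True,col,1,cv2.LINE_AA,3)
E
python3 - <<'E'
from h import *
def load(f): d=np.load(f);return {k:(d[k] if d[k].ndim else d[k].item()) for k in d}
w=load("w_neck.npz");a=load("w_A.npz")
out=[]
for c,nm,parts,x0,o in((w,"gauge",GAU,[505,0,-.25],(230,100)),(a,"lid_1_grip",LID,[602,272,-.37],(210,120))):
    r=cut_out(nm,c)[0];q,i=fit(c,r["region"],parts,x0);print(nm,np.round(q,3),round(i,3))
    im=cv2.resize(c["img"][o[1]:o[1]+180,o[0]:o[0]+190 if nm=="gauge" else o[0]+140],None,fx=3 if nm=="gauge" else 3,fy=3,interpolation=cv2.INTER_CUBIC)
    if nm!="gauge": im=np.clip(im.astype(float)*1.3,0,255).astype(np.uint8);im=im[:,:230*3]
    draw(im,c,parts,q,k=3,o=np.array(o));out.append(im)
h=min(o.shape[0] for o in out);m=np.hstack([o[:h] for o in out]);f=800/m.shape[1];cv2.imwrite("pics/fit1.png",cv2.resize(m,(800,int(h*f))))
E
```

```text
gauge [ 5.06227e+02  1.66200e+00 -2.58000e-01] 0.961
lid_1_grip [ 6.03046e+02  2.74937e+02 -3.52000e-01] 0.955
```

View pics/fit1.png

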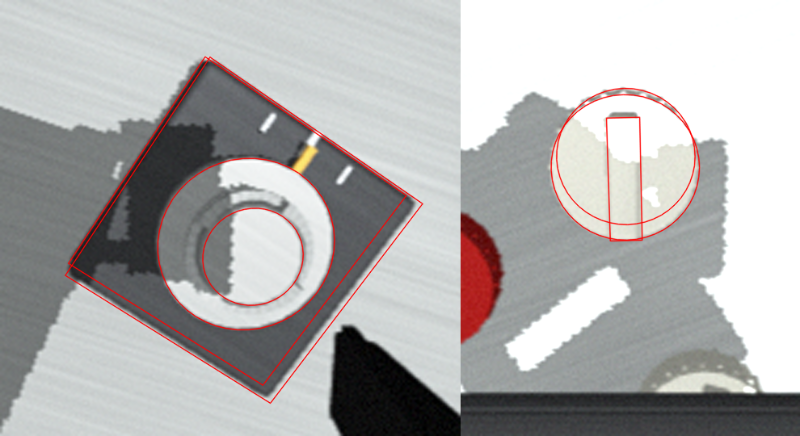

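Left: gauge model outlines match the shoulder, neck and base corners; pointer at the +x side. Right: lid A's circle and bar match the fit. Gauge (506.2, 1.7), yaw −0.258; lid A (603, 274.9), yaw −0.352. Descending with fingertips kept above the lid's flat top.

{"op": "jog_arm", "data": {"motion": [[[-1, 0, 50], -0.03], [[-1, 0, 100], -0.03], [[-1, 0, 140], -0.03], [[-1, 0, 140], -0.03]]}}

```text
t: 3.65
eef_pos: [598.5, 266.6, 95.2]
tcp_rot: [3.136, 0.007, -0.339]
ft_force: [0.1, 0.5, 0.2]
opening: 1.001
grip_force: 0.0
```

```bash
python3 - <<'E'
from h import *
c=read_camera("wrist");s=state();print(np.round(s["eef_pos"],1),np.round(s["tcp_rot"],3))
r=cut_out("lid_1_grip",c)
print([(round(x["p"],2),x["box"]) for x in r])
q,i=fit(c,r[0]["region"],LID,[603,274,-.35]);print(np.round(q,3),i,togo([*q[:2],56],q[2]))
im=c["img"].copy();draw(im,c,LID,q,k=1);cv2.imwrite("pics/w3.png",im)
E
```

```text
[600.1 267.5  98.5] [ 3.139e+00  3.000e-03 -3.390e-01]
[(0.64, [216.3, 172.2, 319.0, 277.9]), (0.55, [109.0, 241.5, 177.7, 326.6])]
[ 6.03778e+02  2.74832e+02 -2.60000e-01] 0.9526934157570828 ([0.2, -7.1, 44.8], np.float64(-0.079))
```

View pics/w3.png

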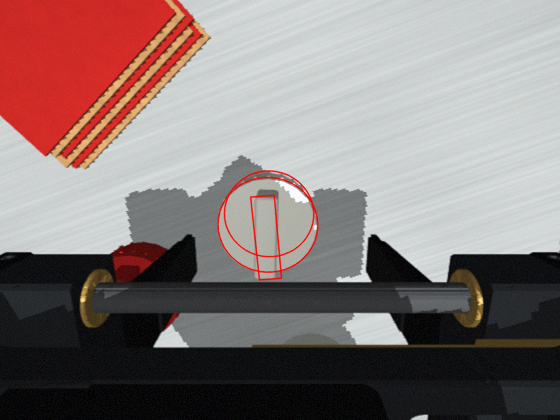

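Lid A sits at about (268,225), bar nearly vertical in the image (columns 256–278); the fit's position agrees, its yaw overlay is slightly tilted, so I keep −0.345. First let the arm settle.

{"op": "jog_arm", "data": {"motion": [[[0, 0, 0], 0], [[0, 0, 0], 0], [[0, 0, 0], 0]]}}

```text
t: 4.05
eef_pos: [601.4, 269.5, 101.4]
tcp_rot: [-3.14, -0.002, -0.338]
ft_force: [0.0, 0.2, -0.0]
opening: 1.002
grip_force: 0.0
```

```bash
python3 - <<'E'
from h import *
s=state();print(np.round(s["eef_pos"],2),np.round(s["tcp_rot"],4),np.round(s["ft_force"],1));print(togo([603.5,274.9,56],-.345,s))
E
```

```text
[601.37 269.52 101.37] [-3.1401e+00 -2.1000e-03 -3.3810e-01] [ 0.   0.2 -0. ]
([0.2, -5.8, 45.4], np.float64(0.007))
```

{"op": "jog_arm", "data": {"motion": [[[0, -3, 15], 0.007], [[0, -5.8, 30], 0.007], [[0, -5.8, 40], 0.007], [[0, -5.8, 45], 0.007], [[0, -5.8, 45], 0.007]]}}

```text
t: 4.55
eef_pos: [602.3, 274.8, 53.2]
tcp_rot: [3.14, 0.002, -0.345]
ft_force: [1.5, 0.2, 0.0]
opening: 0.997
grip_force: 0.0
```

{"op": "jog_arm", "data": {"motion": [[[0, 0, 0], 0], [[0, 0, 0], 0], [[0, 0, 0], 0]]}}

```text
t: 4.85
eef_pos: [603.0, 275.0, 55.1]
tcp_rot: [-3.141, -0.001, -0.345]
ft_force: [-0.4, 0.1, 0.5]
opening: 1.0
grip_force: 0.0
```

```bash
python3 - <<'E'
from h import *
s=state();print(np.round(s["eef_pos"],2),np.round(s["tcp_rot"],4),np.round(s["ft_force"],1));print(togo([603.5,274.9,55.5],-.345,s))
E
```

```text
[603.01 274.97  55.11] [-3.1411e+00 -7.0000e-04 -3.4530e-01] [-0.4  0.1  0.5]
([0.5, -0.1, -0.4], np.float64(-0.0))
```

{"op": "jog_arm", "data": {"motion": [[[0, 0, 0], 0], [[0, 0, 0], 0], [[0, 0, 0], 0], [[0, 0, 0], 0], [[0, 0, 0], 0]], "grip": 1}}

```text
t: 5.35
eef_pos: [602.8, 274.9, 54.6]
tcp_rot: [3.141, -0.0, -0.345]
ft_force: [0.3, -0.1, -1.2]
opening: 0.638
grip_force: 0.0
```

{"op": "jog_arm", "data": {"motion": [[[0, 0, 0], 0], [[0, 0, 0], 0], [[0, 0, 0], 0]]}}

```text
t: 5.65
eef_pos: [602.8, 274.9, 54.6]
tcp_rot: [3.141, -0.0, -0.345]
ft_force: [0.3, -0.3, -0.4]
opening: 0.379
grip_force: 0.0
```

{"op": "jog_arm", "data": {"motion": [[[0, 0, 0], 0], [[0, 0, 0], 0], [[0, 0, 0], 0], [[0, 0, 0], 0], [[0, 0, 0], 0]]}}

```text
t: 6.15
eef_pos: [602.8, 275.0, 54.6]
tcp_rot: [3.141, -0.0, -0.345]
ft_force: [0.9, -0.2, -0.4]
opening: 0.146
grip_force: 30.0
```

```bash
python3 - <<'E'
from h import *
s=state();print(np.round(s["eef_pos"],2),np.round(s["tcp_rot"],4),np.round(s["ft_force"],1),s["opening"]*95,s["grip_force"]);print(togo([506.2,1.7,130],np.pi/2,s))
E
```

```text
[602.77 274.95  54.58] [ 3.1415 -0.     -0.3452] [ 0.9 -0.2 -0.4] 13.879861050223036 29.984845519065857
([1.6, 289.8, -75.4], np.float64(-1.916))
```

{"op": "jog_arm", "data": {"motion": [[[0, 0, -25], 0], [[0, 0, -60], 0], [[0, 10, -90], -0.1], [[0, 40, -95], -0.25], [[0, 80, -95], -0.4]]}}

```text
t: 6.65
eef_pos: [575.9, 199.9, 150.9]
tcp_rot: [-3.141, -0.003, 0.063]
ft_force: [1.2, -0.5, -1.2]
opening: 0.145
grip_force: 30.0
```

```bash
python3 - <<'E'
from h import *
s=state();print(np.round(s["eef_pos"],2),np.round(s["tcp_rot"],4),np.round(s["ft_force"],1),s["opening"]*95);print(togo([506.2,1.7,149.6],np.pi/2+.004,s))
E
```

```text
[575.86 199.91 150.88] [-3.1412e+00 -2.9000e-03  6.2700e-02] [ 1.2 -0.5 -1.2] 13.801035317719307
([-82.0, 193.5, 1.3], np.float64(-1.512))
```

{"op": "jog_arm", "data": {"motion": [[[-18, 42, 0], -0.15], [[-36, 85, 0], -0.3], [[-54, 127, 0], -0.45], [[-70, 165, 0], -0.6], [[-81, 192, 0], -0.75]]}}

```text
t: 7.15
eef_pos: [504.2, 1.6, 149.7]
tcp_rot: [-3.142, 0.0, 0.796]
ft_force: [0.4, -0.2, -1.4]
opening: 0.146
grip_force: 30.0
```

{"op": "jog_arm", "data": {"motion": [[[0, 0, 0], -0.15], [[0, 0, 0], -0.3], [[0, 0, 0], -0.45], [[0, 0, 0], -0.6], [[0, 0, 0], -0.72]]}}

```text
t: 7.65
eef_pos: [505.3, 3.5, 149.6]
tcp_rot: [-3.142, 0.0, 1.516]
ft_force: [-0.3, -0.2, -1.5]
opening: 0.145
grip_force: 30.0
```

{"op": "jog_arm", "data": {"motion": [[[0, 0, 0], 0], [[0, 0, 0], 0], [[0, 0, 0], 0], [[0, 0, 0], 0]]}}

```text
t: 8.05
eef_pos: [505.3, 3.5, 149.6]
tcp_rot: [-3.142, 0.0, 1.509]
ft_force: [-0.3, -0.3, -1.2]
opening: 0.142
grip_force: 30.0
```

```bash
python3 - <<'E'
from h import *
c=read_camera("wrist");s=state();print(np.round(s["eef_pos"],2),np.round(s["tcp_rot"],4),np.round(s["ft_force"],2),np.round(s["moment"],3));print(togo([506.2,1.7,105],1.575,s))
r=cut_out("gauge",c);r2=cut_out("lid_1_grip",c);print([(x["p"],x["box"]) for x in r+r2])
p=np.array(s["eef_pos"]);im=c["img"].copy()
draw(im,c,LID,[p[0],p[1],s["tcp_rot"][2]],p[2]-54.6,k=1);draw(im,c,GAU,[506.2,1.7,-.258],k=1,col=(0,160,0))
cv2.imwrite("pics/w4.png",im)
E
```

```text
[505.36   3.53 149.61] [3.1415e+00 1.0000e-04 1.5091e+00] [ 0.85  0.   -0.56] [-0.017 -0.05  -0.005]
([-1.8, 1.0, 44.6], np.float64(-0.066))
[(0.66, [205.2, 125.7, 363.5, 252.6]), (0.89, [219.9, 187.2, 339.3, 319.6])]
```

View pics/w4.png

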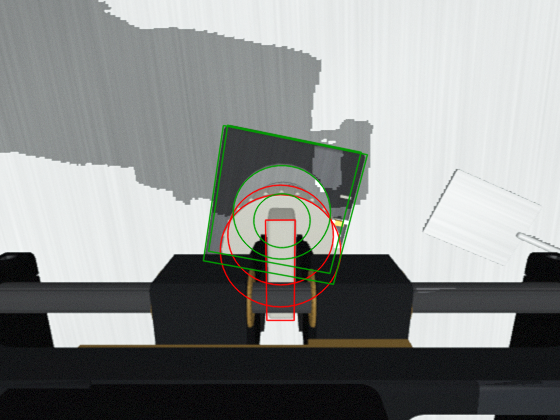

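Gauge outline (green) overlays the base within about 1 px; held lid (red) overlays the bar end at (281,220) and disc edge at about y 190. Checking this in-hand offset numerically.

```bash
python3 - <<'E'
from h import *
c=read_camera("wrist");s=state();p=np.array(s["eef_pos"]);yaw=s["tcp_rot"][2]
def top(mask): return np.where(mask.any(0),mask.argmax(0),-1)
def hullmask(c,parts,q,z0):
    h=cv2.convexHull(pj(c,place(np.vstack(parts),*q,z0)).astype(np.float32));M=np.zeros((420*4,560*4),np.uint8)
    cv2.fillConvexPoly(M,np.round((h*4+1.5)*8).astype(np.int32),1,cv2.LINE_8,3);return M
reg=cut_out("lid_1_grip",c)[0]["region"];t=top(reg)
cols=np.r_[228:255,305:334];cols=cols[t[cols]>0]
for dx in(-3,-2,-1,0,1,2,3):
    res=[]
    for dy in(-3,-2,-1,0,1,2,3):
        q=[p[0]+dx*np.cos(yaw)+dy*np.sin(yaw),p[1]+dx*np.sin(yaw)-dy*np.cos(yaw),yaw]
        m=top(hullmask(c,LID[:2],q,p[2]-54.6))[cols*4+2]/4.; e=t[cols]-m
        res.append("%.2f/%.2f"%(np.median(e),np.std(e[np.abs(e)<6])))
    print(dx,res)
g=cut_out("gauge",c)[0]["region"]
# gauge: fit on rows above the lid/gripper only
best=None
def cost(q):
    M=cv2.resize(hullmask(c,GAU,q,0)*255,(560,420),interpolation=cv2.INTER_AREA)/255.
    w=np.zeros((420,560));w[:190]=1;w[190:250,:222]=1;w[190:250,345:]=1
    return (np.abs(M-g)*w).sum()
r=minimize(cost,[506.2,1.7,-.258],method="Nelder-Mead",options=dict(initial_simplex=[[506.2,1.7,-.258],[511,1.7,-.258],[506,7,-.258],[506,2,-.2]]));print(np.round(r.x,3),r.fun,cost([506.2,1.7,-.258]))
E
```

```text
-3 ['-7.00/2.00', '-5.88/1.69', '-4.88/1.33', '-5.25/0.80', '-5.75/0.70', '-5.12/0.91', '-3.12/0.86']
-2 ['-5.25/2.53', '-4.38/2.02', '-3.25/1.78', '-3.75/1.11', '-4.25/1.10', '-3.38/1.79', '-1.50/1.32']
-1 ['-3.75/3.32', '-2.75/3.11', '-1.75/1.90', '-2.25/1.38', '-2.50/1.42', '-1.62/2.23', '0.00/2.95']
0 ['-2.12/3.83', '-1.12/3.15', '0.00/2.52', '-0.62/1.49', '-0.88/1.58', '0.00/2.57', '1.50/3.58']
1 ['-0.62/3.87', '0.50/3.28', '1.50/2.60', '1.00/1.84', '0.75/1.86', '1.62/2.69', '3.25/4.06']
2 ['1.00/2.82', '2.00/3.64', '3.00/3.01', '2.50/1.74', '2.25/1.83', '3.25/2.93', '4.75/3.62']
3 ['2.62/2.48', '3.75/2.55', '4.75/3.00', '4.12/1.57', '3.88/1.71', '5.25/2.92', '6.38/1.82']
[ 5.06863e+02  1.68500e+00 -2.58000e-01] 454.5803921568627 480.14117647058816
```

{"op": "jog_arm", "data": {"motion": [[[-1, 0.6, 15], -0.03], [[-2.2, 1.3, 30], -0.066], [[-2.2, 1.3, 40], -0.066], [[-2.2, 1.3, 44], -0.066], [[-2.2, 1.3, 44], -0.066]]}}

```text
t: 8.85
eef_pos: [506.4, 1.3, 105.3]
tcp_rot: [-3.141, -0.0, 1.576]
ft_force: [0.1, 0.0, -1.5]
opening: 0.148
grip_force: 30.0
```

{"op": "jog_arm", "data": {"motion": [[[0, 0, 0], 0], [[0, 0, 0], 0], [[0, 0, 0], 0]]}}

```text
t: 9.15
eef_pos: [506.7, 1.3, 106.0]
tcp_rot: [3.141, 0.0, 1.576]
ft_force: [-0.2, -0.2, -1.3]
opening: 0.147
grip_force: 30.0
```

```bash
cat > st.py <<'E'
from h import *
s=state();print(round(s["t"],2),np.round(s["eef_pos"],2),np.round(s["tcp_rot"],4),"F",np.round(s["ft_force"],2),"M",np.round(s["moment"],3),round(s["opening"]*95,2))
E
python3 st.py; python3 -c "
from h import *;print(togo([506.5,1.3,97],1.575))"
```

```text
9.15 [506.67   1.26 106.04] [3.1408e+00 2.0000e-04 1.5763e+00] F [-0.2  -0.21 -1.3 ] M [-0.021 -0.09   0.006] 13.92
([0.0, -0.2, 9.0], np.float64(0.001))
```

{"op": "jog_arm", "data": {"motion": [[[0, -0.2, 3], 0], [[0, -0.2, 5], 0], [[0, -0.2, 7], 0], [[0, -0.2, 8.5], 0], [[0, -0.2, 8.5], 0]]}}

```text
t: 9.65
eef_pos: [506.3, 1.2, 96.9]
tcp_rot: [-3.141, 0.0, 1.576]
ft_force: [-0.2, 0.4, -0.9]
opening: 0.146
grip_force: 30.0
```

{"op": "jog_arm", "data": {"motion": [[[0, 0, 0.5], 0], [[0, 0, 1], 0], [[0, 0, 1], 0]]}}

```text
t: 9.95
eef_pos: [506.3, 1.3, 96.1]
tcp_rot: [-3.142, 0.0, 1.576]
ft_force: [-0.3, -0.1, -0.5]
opening: 0.143
grip_force: 30.0
```

```bash
python3 st.py
```

```text
9.95 [506.31   1.26  96.11] [-3.1416e+00  1.0000e-04  1.5764e+00] F [-0.28 -0.14 -0.51] M [ 0.006 -0.153  0.025] 13.57
```

{"op": "jog_arm", "data": {"motion": [[[0, 0, 0.4], 0], [[0, 0, 0.4], 0], [[0, 0, 0.4], 0]]}}

```text
t: 10.25
eef_pos: [506.4, 1.3, 95.8]
tcp_rot: [3.141, 0.0, 1.576]
ft_force: [-1.2, 0.7, 1.0]
opening: 0.146
grip_force: 30.0
```

{"op": "jog_arm", "data": {"motion": [[[0, 0, 0.4], 0], [[0, 0, 0.4], 0], [[0, 0, 0.4], 0]]}}

```text
t: 10.55
eef_pos: [506.4, 1.2, 95.6]
tcp_rot: [3.141, 0.0, 1.576]
ft_force: [-0.9, 0.4, 5.1]
opening: 0.148
grip_force: 30.0
```

```bash
python3 st.py
```

```text
10.55 [506.41   1.23  95.58] [3.1412e+00 1.0000e-04 1.5764e+00] F [-0.9   0.44  5.07] M [0.051 0.159 0.043] 14.05
```

Contact at TCP z 95.6, exactly the expected start height. Start screwing: 5.1 mm per rad.

{"op": "jog_arm", "data": {"motion": [[[0, 0, 0.2], 0.05], [[0, 0, 0.45], 0.1], [[0, 0, 0.7], 0.15], [[0, 0, 0.95], 0.2], [[0, 0, 0.95], 0.2]]}}

```text
t: 11.05
eef_pos: [506.4, 1.1, 95.2]
tcp_rot: [3.141, 0.0, 1.375]
ft_force: [-3.3, -0.9, 12.7]
opening: 0.144
grip_force: 30.0
```

```bash
python3 st.py
```

```text
11.05 [506.36   1.07  95.15] [3.1410e+00 4.0000e-04 1.3752e+00] F [-3.28 -0.86 12.75] M [-0.229  0.707  0.169] 13.72
```

Pressing has risen to 12.7 N and friction is twisting the neck; ease up before going on.

{"op": "jog_arm", "data": {"motion": [[[0, 0, -0.5], 0], [[0, 0, -0.7], 0], [[0, 0, -0.7], 0]]}}

```text
t: 11.35
eef_pos: [506.3, 1.2, 94.9]
tcp_rot: [-3.142, 0.0, 1.376]
ft_force: [-0.9, -0.4, -0.0]
opening: 0.143
grip_force: 30.0
```

```bash
python3 st.py
```

```text
11.35 [506.32   1.23  94.94] [-3.1416e+00  1.0000e-04  1.3763e+00] F [-0.88 -0.39 -0.03] M [-0.025 -0.102  0.012] 13.56
```

{"op": "jog_arm", "data": {"motion": [[[0, 0, 0.3], 0.05], [[0, 0, 0.6], 0.1], [[0, 0, 0.9], 0.15], [[0, 0, 1.15], 0.2], [[0, 0, 1.15], 0.2]]}}

```text
t: 11.85
eef_pos: [506.4, 1.2, 93.9]
tcp_rot: [3.141, 0.0, 1.176]
ft_force: [0.5, -0.5, 0.9]
opening: 0.146
grip_force: 30.0
```

```bash
python3 st.py
```

```text
11.85 [506.43   1.16  93.89] [3.1414e+00 1.0000e-04 1.1756e+00] F [ 0.52 -0.5   0.94] M [-0.17  -0.121  0.018] 13.85
```

{"op": "jog_arm", "data": {"motion": [[[0, 0, 0.3], 0.05], [[0, 0, 0.55], 0.1], [[0, 0, 0.8], 0.15], [[0, 0, 1.1], 0.2], [[0, 0, 1.1], 0.2]]}}

```text
t: 12.35
eef_pos: [506.6, 1.2, 93.0]
tcp_rot: [3.141, -0.0, 0.976]
ft_force: [-0.5, -1.1, 4.3]
opening: 0.145
grip_force: 30.0
```

```bash
python3 st.py
```

```text
12.35 [506.56   1.21  93.  ] [ 3.141e+00 -2.000e-04  9.765e-01] F [-0.47 -1.09  4.25] M [-0.191 -0.     0.017] 13.8
```

{"op": "jog_arm", "data": {"motion": [[[0, 0, 0.1], 0.05], [[0, 0, 0.25], 0.1], [[0, 0, 0.4], 0.15], [[0, 0, 0.4], 0.15]]}}

```text
t: 12.75
eef_pos: [506.8, 1.3, 93.0]
tcp_rot: [3.14, -0.001, 0.827]
ft_force: [0.4, -0.3, 10.1]
opening: 0.145
grip_force: 30.0
```

```bash
python3 st.py
```

```text
12.75 [506.82   1.26  93.  ] [ 3.1403e+00 -8.0000e-04  8.2660e-01] F [ 0.44 -0.33 10.07] M [-0.081  0.136  0.092] 13.79
```

Sinking stopped at TCP z 93.0 (rim gap 3.4 mm) with press and torque rising while turning past 35°: lid A is the double-liner one. Unscrew it.

{"op": "jog_arm", "data": {"motion": [[[0, 0, -0.6], -0.14], [[0, 0, -1.3], -0.28], [[0, 0, -2.1], -0.43], [[0, 0, -2.9], -0.58], [[0, 0, -3.7], -0.73]]}}

```text
t: 13.25
eef_pos: [506.2, 1.4, 95.9]
tcp_rot: [-3.141, -0.0, 1.564]
ft_force: [-0.0, 0.6, -0.4]
opening: 0.152
grip_force: 30.0
```

```bash
python3 st.py
```

```text
13.25 [506.18   1.37  95.89] [-3.1411e+00 -1.0000e-04  1.5643e+00] F [-0.04  0.59 -0.38] M [ 0.002 -0.078  0.067] 14.44
```

{"op": "jog_arm", "data": {"motion": [[[0, 0, -1], -0.03], [[0, 0, -3], -0.05], [[0, 0, -7], -0.05], [[0, 0, -20], -0.05], [[0, 0, -45], -0.05]]}}

```text
t: 13.75
eef_pos: [505.6, 1.3, 140.6]
tcp_rot: [-3.139, -0.0, 1.606]
ft_force: [-0.6, 1.3, -0.8]
opening: 0.148
grip_force: 30.0
```

```bash
python3 st.py; python3 - <<'E'
from h import *
c=read_camera("top");r=cut_out("pan",c)[0];b=r["box"];print(b,r["p"])
PAN=[box(170,150,0),box(170,150,28)]
for x0 in([518,-272,1.5],[518,-272,-.06]): print([np.round(v,3) for v in fit(c,r["region"],PAN,x0)])
for n in("sauce_bottle","dressing_cup"):
  b=cut_out(n,c)[0]["box"];print(n,np.round(at_z(c,(b[0]+b[2])/2,(b[1]+b[3])/2,60),0))
E
```

```text
13.75 [505.62   1.33 140.6 ] [-3.1386e+00 -4.0000e-04  1.6058e+00] F [-0.6   1.26 -0.8 ] M [-0.009 -0.138 -0.054] 14.04
[351.7, 179.7, 408.6, 245.8] 0.62
[array([ 519.829, -266.002,    1.293]), np.float64(0.81)]
[array([ 5.18224e+02, -2.67535e+02, -1.38000e-01]), np.float64(0.968)]
sauce_bottle [ 668. -408.   60.]
dressing_cup [ 360. -352.   60.]
```

{"op": "jog_arm", "data": {"motion": [[[-48, 1, 0], 0], [[-96, 1, 0], 0], [[-144, 2, 0], 0], [[-192, 2, 10], 0], [[-235, 3, 20], 0]]}}

```text
t: 14.45
eef_pos: [517.1, -235.6, 119.9]
tcp_rot: [-3.141, -0.0, 1.606]
ft_force: [0.8, 1.0, -1.1]
opening: 0.147
grip_force: 30.0
```

{"op": "jog_arm", "data": {"motion": [[[-20, 0, 5], 0], [[-35, 0, 20], 0], [[-35, 0, 35], 0], [[-35, 0, 45], 0], [[-35, 0, 50], 0]]}}

```text
t: 14.95
eef_pos: [518.5, -267.3, 69.6]
tcp_rot: [-3.14, -0.001, 1.607]
ft_force: [-0.3, 0.5, -0.9]
opening: 0.144
grip_force: 30.0
```

```bash
python3 st.py
```

```text
14.95 [ 518.55 -267.28   69.61] [-3.1398e+00 -1.4000e-03  1.6072e+00] F [-0.27  0.53 -0.89] M [-0.004 -0.134 -0.004] 13.71
```

Lower to about 59 slowly.

{"op": "jog_arm", "data": {"motion": [[[0, 0, 3], 0], [[0, 0, 6], 0], [[0, 0, 8], 0], [[0, 0, 10], 0], [[0, 0, 10], 0]]}}

```text
t: 15.45
eef_pos: [518.9, -268.4, 61.1]
tcp_rot: [3.142, 0.0, 1.606]
ft_force: [0.1, 0.6, -0.6]
opening: 0.148
grip_force: 30.0
```

{"op": "jog_arm", "data": {"motion": [[[0, 0, 0.5], 0], [[0, 0, 1], 0], [[0, 0, 1], 0]]}}

```text
t: 15.75
eef_pos: [518.9, -268.5, 60.2]
tcp_rot: [3.142, 0.0, 1.606]
ft_force: [1.1, -0.2, -1.3]
opening: 0.148
grip_force: 30.0
```

{"op": "jog_arm", "data": {"motion": [[[0, 0, 0.6], 0], [[0, 0, 1.2], 0], [[0, 0, 1.2], 0]]}}

```text
t: 16.05
eef_pos: [518.9, -268.5, 58.9]
tcp_rot: [-3.142, 0.0, 1.606]
ft_force: [0.2, 0.5, -1.3]
opening: 0.145
grip_force: 30.0
```

{"op": "jog_arm", "data": {"motion": [[[0, 0, 0.4], 0], [[0, 0, 0.4], 0], [[0, 0, 0.4], 0]]}}

```text
t: 16.35
eef_pos: [518.9, -268.5, 58.6]
tcp_rot: [3.142, 0.0, 1.606]
ft_force: [0.2, -1.0, -0.7]
opening: 0.148
grip_force: 30.0
```

{"op": "jog_arm", "data": {"motion": [[[0, 0, 0.3], 0], [[0, 0, 0.3], 0], [[0, 0, 0.3], 0], [[0, 0, 0.3], 0]], "grip": 0.5}}

```text
t: 16.75
eef_pos: [518.9, -268.5, 58.3]
tcp_rot: [3.142, 0.0, 1.606]
ft_force: [0.7, 0.8, -0.7]
opening: 0.426
grip_force: 0.0
```

{"op": "jog_arm", "data": {"motion": [[[0, 0, -10], 0], [[0, 0, -40], 0], [[0, 0, -80], 0], [[0, 0, -110], 0], [[0, 0, -120], 0]]}}

```text
t: 17.25
eef_pos: [519.7, -268.9, 182.0]
tcp_rot: [3.138, 0.003, 1.607]
ft_force: [0.0, 1.1, 0.1]
opening: 0.498
grip_force: 0.0
```

```bash
python3 st.py; python3 - <<'E'
from h import *
print(togo([462.5,284.3,175],-.516))
E
```

```text
17.25 [ 519.71 -268.91  182.03] [3.1375e+00 3.0000e-03 1.6065e+00] F [0.01 1.1  0.12] M [-0.041 -0.098 -0.007] 47.27
([554.9, -37.4, 7.0], np.float64(2.123))
```

{"op": "jog_arm", "data": {"motion": [[[48, -3, 0], 0], [[96, -6, 0], 0], [[144, -9, 0], 0], [[192, -12, 0], 0], [[240, -16, 0], 0]], "grip": 0.2}}

```text
t: 17.75
eef_pos: [493.7, -27.5, 178.1]
tcp_rot: [-3.141, -0.0, 1.606]
ft_force: [0.7, 0.9, -0.3]
opening: 0.796
grip_force: 0.0
```

{"op": "jog_arm", "data": {"motion": [[[48, -3, 0], 0], [[96, -6, 0], 0], [[144, -9, 0], 0], [[192, -12, 0], 0], [[240, -16, 0], 0]]}}

```text
t: 18.25
eef_pos: [469.2, 212.0, 178.1]
tcp_rot: [-3.141, 0.0, 1.606]
ft_force: [0.8, -0.5, 0.7]
opening: 0.8
grip_force: 0.0
```

{"op": "jog_arm", "data": {"motion": [[[35, -2, 0], -0.14], [[60, -4, 0], -0.28], [[75, -5, 0], -0.42], [[75, -5, 0], -0.57], [[75, -5, 0], -0.72]]}}

```text
t: 18.75
eef_pos: [461.7, 285.4, 177.8]
tcp_rot: [-3.141, -0.0, 2.334]
ft_force: [-0.5, -1.5, -0.2]
opening: 0.8
grip_force: 0.0
```

{"op": "jog_arm", "data": {"motion": [[[0, 0, 0], -0.15], [[0, 0, 0], -0.3], [[0, 0, 0], -0.3], [[0, 0, 0], -0.3]]}}

```text
t: 19.15
eef_pos: [462.0, 284.8, 178.0]
tcp_rot: [-3.141, -0.0, 2.622]
ft_force: [-0.3, -0.4, 0.6]
opening: 0.8
grip_force: 0.0
```

```bash
python3 st.py; python3 - <<'E'
from h import *
c=read_camera("wrist");s=state();p=s["eef_pos"]
r=cut_out("lid_2_grip",c)
im=c["img"].copy();k=0
for x in r:
    m=x["region"];col=np.median(c["img"][m],axis=0);print(round(x["p"],2),x["box"],col)
    if x["p"]>.4 and np.ptp(col)<40:
        q,i=fit(c,m,LID,[462.5,286,-.516]);print(np.round(q,3),round(i,3),togo([*q[:2],56],q[2]+np.pi));draw(im,c,LID,q,k=1)
cv2.imwrite("pics/w5.png",im)
E
```

```text
19.15 [462.05 284.79 178.01] [-3.1412e+00 -2.0000e-04  2.6218e+00] F [-0.32 -0.37  0.63] M [ 0.019 -0.157 -0.016] 76.0
0.98 [342.1, 47.2, 425.3, 131.1] [ 39.  95. 190.]
0.65 [248.7, 160.8, 322.1, 235.3] [180. 189. 188.]
[ 4.62072e+02  2.88648e+02 -4.29000e-01] 0.96 ([2.0, 3.3, 122.1], np.float64(-0.09))
```

View pics/w5.png

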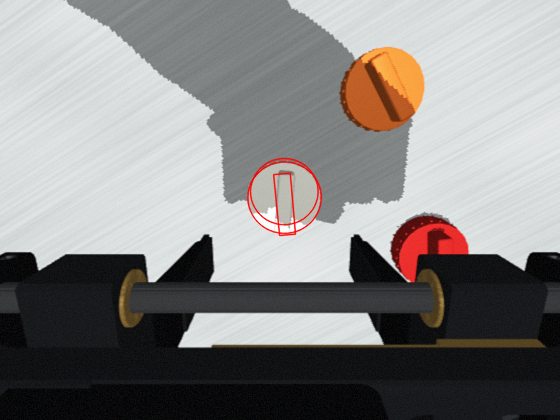

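Lid B at (285,195) with bar nearly vertical in the image (columns 276–294), so its yaw equals the tool's; orange (383,90) and red (430,245) are clear of the fingers. Descend.

{"op": "jog_arm", "data": {"motion": [[[1, 1.5, 30], 0], [[1.8, 3.2, 65], 0], [[1.8, 3.2, 90], 0], [[1.8, 3.2, 108], 0], [[1.8, 3.2, 113], 0]], "grip": 0.5}}

```text
t: 19.75
eef_pos: [461.6, 288.2, 63.4]
tcp_rot: [-3.139, -0.002, 2.624]
ft_force: [0.8, 0.7, 0.5]
opening: 0.504
grip_force: 0.0
```

{"op": "jog_arm", "data": {"motion": [[[0, 0, 3], 0], [[0, 0, 6], 0], [[0, 0, 8], 0], [[0, 0, 9.5], 0], [[0, 0, 9.5], 0]]}}

```text
t: 20.25
eef_pos: [462.3, 288.6, 55.9]
tcp_rot: [3.141, 0.0, 2.626]
ft_force: [-0.9, -0.1, -0.1]
opening: 0.502
grip_force: 0.0
```

```bash
python3 st.py; python3 - <<'E'
from h import *
print(togo([462.1,288.5,54.6],2.622))
E
```

```text
20.25 [462.31 288.56  55.94] [3.1413e+00 3.0000e-04 2.6262e+00] F [-0.94 -0.09 -0.1 ] M [ 0.028 -0.163 -0.016] 47.68
([0.2, -0.2, 1.3], np.float64(0.004))
```

{"op": "jog_arm", "data": {"motion": [[[0, 0, 0.6], 0], [[0, 0, 1.2], 0], [[0, 0, 1.2], 0], [[0, 0, 1.2], 0], [[0, 0, 1.2], 0]], "grip": 1}}

```text
t: 20.75
eef_pos: [462.2, 288.5, 54.5]
tcp_rot: [-3.141, 0.0, 2.626]
ft_force: [0.4, 0.1, 1.0]
opening: 0.145
grip_force: 30.0
```

{"op": "jog_arm", "data": {"motion": [[[0, 0, 0], 0], [[0, 0, 0], 0], [[0, 0, 0], 0]]}}

```text
t: 21.05
eef_pos: [462.2, 288.5, 54.5]
tcp_rot: [-3.141, 0.0, 2.626]
ft_force: [-0.7, -0.3, 1.2]
opening: 0.147
grip_force: 30.0
```

```bash
python3 st.py
```

```text
21.05 [462.2  288.5   54.49] [-3.1415  0.      2.6264] F [-0.68 -0.3   1.23] M [-0.066 -0.109 -0.04 ] 13.96
```

{"op": "jog_arm", "data": {"motion": [[[0, 0, -25], 0], [[0, 0, -60], 0], [[-8, -10, -88], -0.1], [[-30, -38, -94], -0.2], [[-58, -74, -95], -0.3]]}}

```text
t: 21.55
eef_pos: [476.5, 195.6, 150.7]
tcp_rot: [3.14, 0.002, 2.933]
ft_force: [1.7, -0.5, -1.7]
opening: 0.151
grip_force: 30.0
```

```bash
python3 st.py; python3 - <<'E'
from h import *
print(togo([506.5,1.5,149.5],3.1456))
E
```

```text
21.55 [476.49 195.63 150.73] [3.1403e+00 2.4000e-03 2.9330e+00] F [ 1.66 -0.52 -1.74] M [ 0.125 -0.205  0.036] 14.35
([-69.6, -183.7, 1.2], np.float64(-0.213))
```

{"op": "jog_arm", "data": {"motion": [[[-16, -43, 0], -0.05], [[-32, -85, 0], -0.1], [[-48, -127, 0], -0.15], [[-62, -163, 0], -0.2], [[-69, -182, 1], -0.21]]}}

```text
t: 22.05
eef_pos: [505.1, 0.3, 148.5]
tcp_rot: [-3.141, 0.0, 3.136]
ft_force: [-0.6, 0.7, -1.4]
opening: 0.146
grip_force: 30.0
```

{"op": "jog_arm", "data": {"motion": [[[0, 0, 5], 0], [[0, 0, 10], 0], [[0, 0, 10], 0], [[0, 0, 10], 0], [[0, 0, 10], 0]]}}

```text
t: 22.55
eef_pos: [504.7, 3.8, 138.6]
tcp_rot: [-3.142, 0.0, 3.138]
ft_force: [0.3, -0.3, -1.6]
opening: 0.145
grip_force: 30.0
```

```bash
python3 st.py; python3 - <<'E'
from h import *
c=read_camera("wrist");s=state();p=np.array(s["eef_pos"]);yaw=s["tcp_rot"][2]
def top(mask): return np.where(mask.any(0),mask.argmax(0),-1)
def hm(parts,q,z0):
    h=cv2.convexHull(pj(c,place(np.vstack(parts),*q,z0)).astype(np.float32));M=np.zeros((1680,2240),np.uint8)
    cv2.fillConvexPoly(M,np.round((h*4+1.5)*8).astype(np.int32),1,cv2.LINE_8,3);return M
r=cut_out("lid_2_grip",c)[0];print(r["p"],r["box"]);t=top(r["region"])
cols=np.r_[230:255,305:330];cols=cols[t[cols]>0]
for dx in(-3,-2,-1,0,1,2,3):
    q=[p[0]+dx*np.cos(yaw),p[1]+dx*np.sin(yaw),yaw];e=t[cols]-top(hm(LID[:2],q,p[2]-54.5))[cols*4+2]/4.
    print(dx,round(np.median(e),2),round(np.std(e),2))
im=c["img"].copy();draw(im,c,LID,[p[0],p[1],yaw],p[2]-54.5,k=1);draw(im,c,GAU,[506.5,1.7,-.258],k=1,col=(0,160,0));cv2.imwrite("pics/w6.png",im)
print(togo([506.5,1.5,106],3.1456))
E
```

```text
22.55 [504.73   3.83 138.58] [-3.1416  0.      3.1376] F [ 0.3  -0.29 -1.6 ] M [ 0.09  -0.187 -0.002] 13.74
0.71 [221.8, 185.7, 341.1, 319.6]
-3 -4.25 1.53
-2 -2.62 1.52
-1 -1.12 1.49
0 0.62 1.49
1 2.25 1.5
2 3.75 1.5
3 5.5 1.43
([-1.7, -2.1, 32.7], np.float64(-0.008))
```

View pics/w6.png

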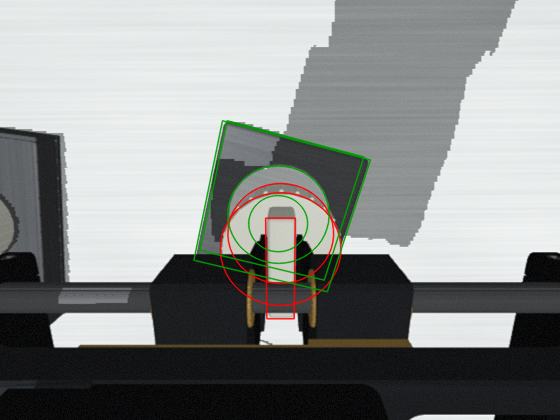

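Held lid and gauge outlines match (lid disc edge at about y 190, bar end at (281,218)); lid A is at far left in the pan. Offset about −0.4 mm along tool x. Lower onto the neck.

{"op": "jog_arm", "data": {"motion": [[[-0.7, -1.1, 12], -0.008], [[-1.4, -2.2, 23], -0.008], [[-1.4, -2.2, 29], -0.008], [[-1.4, -2.2, 33], -0.008], [[-1.4, -2.2, 33], -0.008]]}}

```text
t: 23.15
eef_pos: [505.9, 0.8, 104.8]
tcp_rot: [3.142, -0.001, -3.139]
ft_force: [-0.5, 0.3, -0.8]
opening: 0.144
grip_force: 30.0
```

{"op": "jog_arm", "data": {"motion": [[[0, 0, 2], 0], [[0, 0, 4], 0], [[0, 0, 6], 0], [[0, 0, 7.5], 0], [[0, 0, 7.5], 0]]}}

```text
t: 23.65
eef_pos: [506.1, 0.8, 97.9]
tcp_rot: [-3.142, -0.0, -3.139]
ft_force: [0.7, -0.1, -0.7]
opening: 0.147
grip_force: 30.0
```

```bash
python3 st.py
```

```text
23.65 [506.1    0.82  97.91] [-3.1415e+00 -1.0000e-04 -3.1388e+00] F [ 0.73 -0.1  -0.73] M [ 0.133 -0.207 -0.039] 13.94
```

{"op": "jog_arm", "data": {"motion": [[[0, 0.6, 0.5], 0], [[0, 0.6, 1], 0], [[0, 0.6, 1.5], 0], [[0, 0.6, 2], 0], [[0, 0.6, 2], 0]]}}

```text
t: 24.15
eef_pos: [506.2, 1.4, 96.0]
tcp_rot: [-3.142, -0.0, -3.139]
ft_force: [-0.2, 0.4, -1.2]
opening: 0.145
grip_force: 30.0
```

{"op": "jog_arm", "data": {"motion": [[[0, 0, 0.3], 0], [[0, 0, 0.4], 0], [[0, 0, 0.4], 0]]}}

```text
t: 24.45
eef_pos: [506.2, 1.4, 95.7]
tcp_rot: [-3.141, 0.0, -3.139]
ft_force: [-0.3, -0.1, 0.6]
opening: 0.146
grip_force: 30.0
```

```bash
python3 st.py
```

```text
24.45 [506.21   1.43  95.7 ] [-3.1415e+00  2.0000e-04 -3.1387e+00] F [-0.32 -0.13  0.62] M [ 0.118 -0.104  0.001] 13.89
```

Just touching at 95.7. Screw down, 0.2 rad per call.

{"op": "jog_arm", "data": {"motion": [[[0, 0, 0.2], 0.05], [[0, 0, 0.45], 0.1], [[0, 0, 0.7], 0.15], [[0, 0, 0.95], 0.2], [[0, 0, 0.95], 0.2]]}}

```text
t: 24.95
eef_pos: [506.3, 1.3, 94.8]
tcp_rot: [-3.141, 0.001, 2.944]
ft_force: [1.4, -0.0, 1.7]
opening: 0.145
grip_force: 30.0
```

```bash
python3 st.py
```

```text
24.95 [506.32   1.35  94.75] [-3.1415e+00  5.0000e-04  2.9437e+00] F [ 1.43 -0.01  1.7 ] M [ 0.025 -0.182 -0.005] 13.79
```

{"op": "jog_arm", "data": {"motion": [[[0, 0, 0.25], 0.05], [[0, 0, 0.5], 0.1], [[0, 0, 0.75], 0.15], [[0, 0, 1.0], 0.2], [[0, 0, 1.0], 0.2]]}}

```text
t: 25.45
eef_pos: [506.2, 1.4, 93.7]
tcp_rot: [-3.142, 0.0, 2.745]
ft_force: [-0.1, 0.6, 0.9]
opening: 0.149
grip_force: 30.0
```

{"op": "jog_arm", "data": {"motion": [[[0, 0, 0.25], 0.05], [[0, 0, 0.5], 0.1], [[0, 0, 0.75], 0.15], [[0, 0, 1.0], 0.2], [[0, 0, 1.0], 0.2]]}}

```text
t: 25.95
eef_pos: [506.2, 1.4, 92.7]
tcp_rot: [3.142, 0.0, 2.546]
ft_force: [0.3, -0.0, 0.3]
opening: 0.146
grip_force: 30.0
```

```bash
python3 st.py
```

```text
25.95 [506.23   1.4   92.71] [3.1416e+00 2.0000e-04 2.5459e+00] F [ 0.27 -0.    0.31] M [-0.042 -0.187  0.003] 13.87
```

{"op": "jog_arm", "data": {"motion": [[[0, 0, 0.25], 0.05], [[0, 0, 0.5], 0.1], [[0, 0, 0.75], 0.15], [[0, 0, 1.0], 0.2], [[0, 0, 1.0], 0.2]]}}

```text
t: 26.45
eef_pos: [506.2, 1.4, 91.7]
tcp_rot: [3.142, 0.0, 2.346]
ft_force: [0.6, -0.1, 2.4]
opening: 0.143
grip_force: 30.0
```

{"op": "jog_arm", "data": {"motion": [[[0, 0, 0.25], 0.05], [[0, 0, 0.5], 0.1], [[0, 0, 0.75], 0.15], [[0, 0, 1.0], 0.2], [[0, 0, 1.0], 0.2]]}}

```text
t: 26.95
eef_pos: [506.2, 1.4, 90.7]
tcp_rot: [3.142, 0.0, 2.147]
ft_force: [1.0, -0.5, 0.9]
opening: 0.146
grip_force: 30.0
```

```bash
python3 st.py
```

```text
26.95 [506.21   1.41  90.69] [3.1415e+00 2.0000e-04 2.1468e+00] F [ 1.04 -0.49  0.88] M [-0.07  -0.24   0.046] 13.89
```

{"op": "jog_arm", "data": {"motion": [[[0, 0, 0.25], 0.05], [[0, 0, 0.5], 0.1], [[0, 0, 0.75], 0.15], [[0, 0, 1.0], 0.2], [[0, 0, 1.0], 0.2]]}}

```text
t: 27.45
eef_pos: [505.9, 1.5, 89.5]
tcp_rot: [-3.141, -0.0, 1.947]
ft_force: [-0.3, 0.1, -0.3]
opening: 0.145
grip_force: 30.0
```

```bash
python3 st.py
```

```text
27.45 [505.91   1.5   89.5 ] [-3.1410e+00 -3.0000e-04  1.9469e+00] F [-0.26  0.12 -0.35] M [-0.032 -0.142  0.034] 13.73
```

{"op": "jog_arm", "data": {"motion": [[[0, 0, 0.15], 0.05], [[0, 0, 0.3], 0.1], [[0, 0, 0.3], 0.15], [[0, 0, 0.3], 0.15]]}}

```text
t: 27.85
eef_pos: [506.1, 1.4, 89.5]
tcp_rot: [3.142, 0.0, 1.797]
ft_force: [-0.5, -0.4, 3.5]
opening: 0.147
grip_force: 30.0
```

```bash
python3 st.py
```

```text
27.85 [506.12   1.43  89.49] [3.1416e+00 1.0000e-04 1.7971e+00] F [-0.55 -0.35  3.49] M [0.073 0.01  0.097] 13.94
```

Rim on the shoulder (z 89.5, force 3.5 N). Snug it a bit more.

{"op": "jog_arm", "data": {"motion": [[[0, 0, 0], 0.04], [[0, 0, 0], 0.08], [[0, 0, 0], 0.1], [[0, 0, 0], 0.1]]}}

```text
t: 28.25
eef_pos: [506.2, 1.4, 89.5]
tcp_rot: [3.141, 0.0, 1.697]
ft_force: [-0.5, 0.6, 3.5]
opening: 0.142
grip_force: 30.0
```

```bash
python3 st.py
```

```text
28.25 [506.24   1.42  89.48] [3.1413e+00 1.0000e-04 1.6966e+00] F [-0.48  0.61  3.48] M [-0.02  -0.024  0.099] 13.49
```

{"op": "jog_arm", "data": {"motion": [[[0, 0, 0], 0.04], [[0, 0, 0], 0.08], [[0, 0, 0], 0.08]]}}

```text
t: 28.55
eef_pos: [506.2, 1.4, 89.5]
tcp_rot: [3.141, 0.0, 1.616]
ft_force: [0.4, 0.1, 4.5]
opening: 0.145
grip_force: 30.0
```

```bash
python3 st.py
```

```text
28.55 [506.24   1.41  89.49] [3.1413e+00 2.0000e-04 1.6159e+00] F [0.36 0.13 4.45] M [ 0.017 -0.089  0.106] 13.78
```

{"op": "jog_arm", "data": {"motion": [[[0, 0, 0], 0.04], [[0, 0, 0], 0.08], [[0, 0, 0], 0.08]]}}

```text
t: 28.85
eef_pos: [506.2, 1.4, 89.5]
tcp_rot: [3.141, 0.0, 1.536]
ft_force: [-1.9, -0.9, 4.3]
opening: 0.143
grip_force: 30.0
```

```bash
python3 st.py
```

```text
28.85 [506.16   1.4   89.46] [3.1415e+00 1.0000e-04 1.5363e+00] F [-1.87 -0.86  4.28] M [0.008 0.03  0.179] 13.63
```

Torque is climbing (0.18 N·m) at 92°: tight. Let the neck unwind, then release.

{"op": "jog_arm", "data": {"motion": [[[0, 0, -0.1], -0.06], [[0, 0, -0.15], -0.13], [[0, 0, -0.15], -0.13]]}}

```text
t: 29.15
eef_pos: [506.2, 1.5, 89.5]
tcp_rot: [3.141, 0.0, 1.668]
ft_force: [0.4, 1.7, 2.1]
opening: 0.148
grip_force: 30.0
```

```bash
python3 st.py
```

```text
29.15 [506.23   1.47  89.49] [3.1414 0.     1.6678] F [0.38 1.72 2.11] M [ 0.174 -0.201  0.048] 14.05
```

{"op": "jog_arm", "data": {"motion": [[[0, 0, 0], 0], [[0, 0, 0], 0], [[0, 0, 0], 0], [[0, 0, 0], 0], [[0, 0, 0], 0]], "grip": 0.5}}

```text
t: 29.65
eef_pos: [506.1, 1.4, 89.5]
tcp_rot: [-3.141, 0.0, 1.664]
ft_force: [0.8, -0.4, -0.1]
opening: 0.481
grip_force: 0.0
```

{"op": "jog_arm", "data": {"motion": [[[0, 0, -15], 0], [[0, 0, -50], 0], [[0, 0, -90], 0], [[0, 0, -120], 0], [[0, 0, -120], 0]]}}

```text
t: 30.15
eef_pos: [507.4, 1.3, 213.1]
tcp_rot: [3.135, 0.001, 1.664]
ft_force: [0.8, 0.3, 0.1]
opening: 0.499
grip_force: 0.0
```

{"op": "jog_arm", "data": {"motion": [[[-40, 0, 0], 0], [[-80, 0, 0], 0], [[-110, 0, 0], 0], [[-120, 0, 0], 0], [[-120, 0, 0], 0]]}}

```text
t: 30.65
eef_pos: [517.1, -118.8, 208.7]
tcp_rot: [-3.141, -0.0, 1.662]
ft_force: [0.2, 0.9, 0.6]
opening: 0.498
grip_force: 0.0
```

```bash
python3 st.py; python3 - <<'E'
from h import *
w=read_camera("wrist")["img"];s=read_camera("scene")["img"]
cv2.imwrite("pics/end.png",np.hstack([cv2.resize(w,(400,300)),cv2.resize(s[110:260,180:380],(400,300),interpolation=cv2.INTER_CUBIC)]))
E
```

```text
30.65 [ 517.11 -118.79  208.75] [-3.1406e+00 -5.0000e-04  1.6623e+00] F [0.16 0.87 0.56] M [-0.047 -0.095 -0.003] 47.34
```

View pics/end.png

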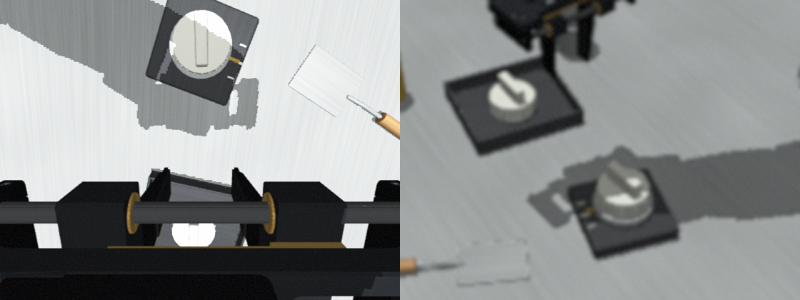

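The final view shows lid A upright in the pan (right half, about (512,95)). Lid B is screwed down on the gauge (about (622,190)), with the pointer near its centre mark. The bystanders in these views are unmoved. Handing in.

```bash
python3 -c "
from cell import job_done;print(job_done())"
```

```text
the job is handed in; nothing more can be done
None
```

The job is handed in at about 31 s of robot time: the lid that turned fully home is screwed on the gauge, rim on the shoulder, and the double-liner lid, which stopped about 3.4 mm short, lies upright in the reject pan. The highest press I read on the gauge was 12.7 N, briefly and above the light 2 to 8 N. The neck twisted about 0.18 rad at most, judged from the torque, against the 0.4 limit.

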